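# Slide the beam target round the bent rail

## Task

Two beam-target carriers hang on rods on the bench. Take the one on the bent rod and slide it along the rod, round the bend, until it is up against the round stop collar at the far end, then let go so that it hangs there freely. Leave the other carrier, on the straight rod, where it is.

Things in the scene. Friction and masses are not known exactly. Their poses are not given: they have to be found in the camera images.
- bent_rail: Stand with the bent rod, fixed, L-shaped foot. Level 10 mm steel rod, axis 130 mm above the bench. In its frame (origin on the bench, z up, mm): leg A along +x at y=75 from its post at x=-90 to x=25; a 90 degree bend of radius 50 about (25,25) to (75,25); leg B along -y at x=75 to its post at y=-90. The posts' 24 mm wide clamp blocks reach 144 mm above the bench. A hex key lies inside the L.
- stop_face (a point): Centre, on the rod axis, of the bend-side face of the fixed steel stop collar (34 mm across, 10 mm long) near the end of leg B: at (75,-60,130) mm in the bent stand's frame; same axes as that stand. A carrier touching this face has its origin 8 mm from it along +y.
- bent_carrier: Carrier on the bent rod: aluminium block 16 (along rod) x 32 x 44 mm high, 0.12 kg, through hole 20 mm, white disc on a stem below. Origin: hole centre; x along the hole, flat sides at y=+-16, top at z=+16 (screw head to +22), underside -28, disc down to -72 mm. Hangs with its origin 125 mm above the bench. Starts on leg A, at x=-50 to 0 of the stand, axes parallel to the stand's.
- straight_carrier: Identical carrier (same size, origin and axes) on a straight rod of the same height on a separate stand with a straight foot, which also has a stop collar. To be left alone.
Things that resemble listed ones, but are neither listed nor needed, are in the scene too. Leave any purple look-alike of the bent_carrier alone.

How it is judged:
By the outcome, as a careful person would: the job done as asked, in the order asked, and still so for the second after the job is handed in, with the robot touching nothing.
It also fails if it takes over 40 s, if anything falls off the work surface, if the arm or the gripper's body presses on something with over 40 N, if the wrist force passes 120 N, or if a joint passes its speed limit or range.

## Robot

A 7-joint arm with a two-finger parallel gripper is mounted at the origin on a cart in front of the work surface, level with it; the furniture and walls round the work are solid. World frame = base frame: x ahead of the robot, y to its left, z up, the work surface at z = 0. Lengths are in mm, angles in rad, forces in N, time in s.
With the tool pointing down it reaches from about 375 to 925 mm from the base axis. Payload 3.1 kg.
Tool frame: the origin (TCP) lies at the very end of the fingers, on their centre line; the grasp point (between the pads) lies 19 mm behind it; z points along the fingers, y is the line along which they close (so a half turn about z gives the same grasp; the last joint's range is limited). The gripper opens to 85 mm and grips with 20 to 120 N. Pads are 22 mm wide; open, the fingers measure 114 mm over their backs; the gripper's body (76 mm by 85 mm) begins 54 mm behind the grasp point. The pads swing forward as they close: fully open they stand 13 mm farther back than shut.
Start: joints at [-1.283, 0.383, 0.044, 1.598, -0.018, 1.161, -0.05], TCP at [244.573, 602.235, 231.269] pointing down, gripper open.
Joint ranges: [-2.61, 2.61], [-0.41, 2.15], [-1.48, 1.57], [0, 2.5], [-1.57, 4.71], [0.05, 1.97], [-2.85, 2.85]. Speed limits (rad/s): [2.79, 2.79, 3.14, 3.14, 3.14, 3.14, 3.14].

## Interface

Orientations are given as a unit quaternion [x, y, z, w].
In Python, from cell import * gives the robot as it stands.
- The arm moves only by the tool drive_tool, never from a script. Its argument "commands" is a list of rows, each a list of 3 entries, a list of its own where there are three numbers: the opening, from 0 (shut) to 1 (fully open), then the shift along the tool's x, y, z in mm, then the turn about the tool's z in degrees. A call has exactly 8 rows; each row is the pose to reach, as a shift and turn from the pose commanded when the call began, along the tool's axes at that moment; what a row does not reach only later rows make up. A row lasts 1/8 s, in which the tool goes at most 62.5 mm and 10.7 degrees, less where a joint would pass 70% of its speed; a pose out of reach is approached as far as the arm can. A call with a gripper value outside its range is refused whole. The fingers move at their own pace and stop on an object; "squeeze" is the grip in N (left out, the last holds). Time passes only in rows, so rows that repeat a pose let the fingers close, or fill a call up. It gives the time, the measured TCP pose, the force, the opening and the grip force at its end, in the units of the state.
- observe(): the state, without advancing time (a new reading comes with each control period).
- snapshot(name): name is "side" or "top"; returns (picture, depth): 420x560x3 uint8, blue, green, red; 420x560 float32, mm along the optical axis (not along the pixel's ray), 0 where there is no reading.
- calibration(name): a dict with "fx", "fy", "cx", "cy" (pixels), "R" (3x3) and "t" (3): a world point X has camera coordinates R X + t. Camera axes: x right, y down, z forward; pixel columns grow to the right and rows downward; lengths in mm; the calibration is good to about 2 mm. A picture is of the moment at which its call begins. calibration takes no time and is no camera call.
- close_job(): hands the job in; it is judged then, once.
The state is a dict: "time_s": time; "qpos": joint angles; "dq": joint speeds; "effort": joint torques, N m; "position": TCP position; "ee_rot": TCP orientation; "force": force on the tool from outside, world axes, zero at the start; "wrist_torque": the same for the moment, N m; "width": opening from 0.0 (shut) to 1.0 (fully open); "grip_force": force on a finger pad.
Only numpy, scipy, OpenCV 4.12 (cv2) and the standard library are available. Lean on these libraries where they do the work, as an engineer would, in place of code of your own. Each camera call takes 0.05 s, during which the arm holds its last target. There are 200 camera calls.

## Working session

There is one attempt and no reset: what is moved stays moved. The work goes in short steps, Python scripts to look and compute and a tool call to move; the robot and the scene stay as the last step left them, time stands still between calls to the robot, and variables do not carry over. Pictures are saved under pics/ and viewed, at most 10 in all, crops included, and the job is handed in when it is done.

Besides the shell and the picture viewer there is one more tool, called after "Request:" as name(argument=value, ...), one argument or row to a line, values as JSON. drive_tool: Moves the arm, as the interface text tells. Its arguments: {"type":"object","properties":{"commands":{"type":"array"},"squeeze":{"type":"number"}},"required":["commands"]}

```bash
mkdir -p pics; ls
python3 - <<'E'
from cell import *
import cv2,numpy as np
for n in("side","top"):
    p,d=snapshot(n);cv2.imwrite(f"pics/{n}0.png",p);np.save(f"pics/{n}0.npy",d)
    c=calibration(n);print(n,c)
s=observe();print(s)
E
```

```text
pics
side {'fx': 464.33365229758846, 'fy': 464.33365229758846, 'cx': 287.074762355512, 'cy': 210.935818512012, 'R': array([[ 0.83005851, -0.55759685,  0.009414  ],
       [-0.18967105, -0.29814505, -0.9354862 ],
       [ 0.52443089,  0.77472272, -0.35323781]]), 't': array([-430.248039  ,  207.17738361,  941.88788659])}
top {'fx': 394.48755348554965, 'fy': 394.48755348554965, 'cx': 282.3533314033432, 'cy': 209.26139025769174, 'R': array([[-0.00425985, -0.9998372 ,  0.01753347],
       [-0.98784487,  0.00148298, -0.15543589],
       [ 0.15538458, -0.01798248, -0.98769037]]), 't': array([ 13.80288229, 537.98640762, 942.04352733])}
{'time_s': 0.1, 'qpos': array([-1.28282967,  0.38377787,  0.04383282,  1.59943481, -0.01788651,
        1.161197  , -0.04989261]), 'dq': array([-0.00134307, -0.00157939,  0.00039036, -0.00529951,  0.0014998 ,
        0.0006535 , -0.00024826]), 'effort': array([ 2.14138396e-03, -4.34731936e+01,  1.02899048e+00, -2.50453430e+01,
        1.08381335e-02,  5.48986238e-03, -1.72484960e-05]), 'position': array([244.2533759 , 601.43008008, 229.98852841]), 'ee_rot': array([ 1.91642354e-01,  9.81464079e-01, -1.20126390e-03, -1.63721520e-04]), 'force': array([-0.49109554, -0.3985987 , -0.25442023]), 'wrist_torque': array([-0.02536801, -0.01988504, -0.04327434]), 'grip_force': 0.0, 'width': 1.0003582690751132}
```

View pics/side0.png

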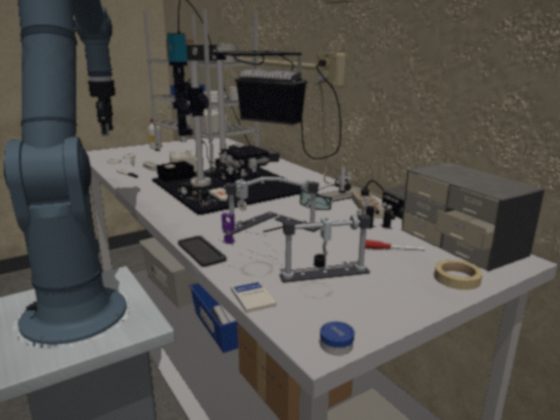

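View pics/top0.png

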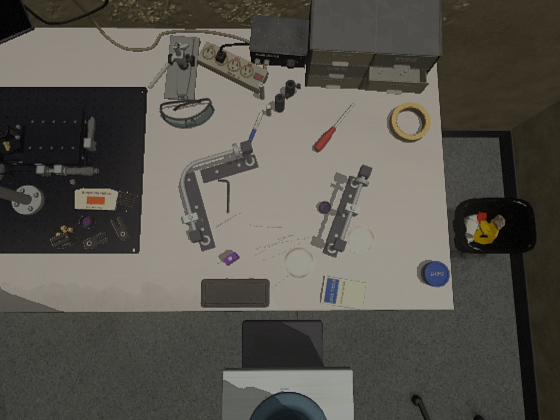

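The bent rod is the stand at top-view (205,240)→(185,180)→(250,150). Its carrier is around (190,217). The other candidates are the carrier on the straight rod at (350,210) and the purple look-alike at (229,257). Only the first fits the description, since it hangs on the L-shaped, bent rod. I'll confirm it in one crop and measure.

```bash
cat > h.py <<'E'
import numpy as np,cv2
from cell import calibration
def world(n,d):
    c=calibration(n);v,u=np.mgrid[:420,:560]
    P=np.stack([(u-c["cx"])/c["fx"]*d,(v-c["cy"])/c["fy"]*d,d],-1)
    return (P-c["t"])@c["R"]
def pix(n,X):
    c=calibration(n);q=np.asarray(X)@c["R"].T+c["t"]
    return np.stack([q[...,0]/q[...,2]*c["fx"]+c["cx"],q[...,1]/q[...,2]*c["fy"]+c["cy"]],-1)
E
python3 - <<'E'
from h import *
a=cv2.imread("pics/top0.png")[130:260,165:270];b=cv2.imread("pics/side0.png")[165:290,205:335]
a=cv2.resize(a,None,fx=4,fy=4,interpolation=2);b=cv2.resize(b,(374,520*374//390),interpolation=2)
o=np.zeros((520,800,3),np.uint8);o[:,:420]=a;o[:b.shape[0],422:796]=b;cv2.imwrite("pics/c.png",o)
W=world("top",np.load("pics/top0.npy"))
np.set_printoptions(linewidth=250,suppress=True)
Z=W[...,2].round().astype(int)
print(Z[135:260:2,172:264:2].tolist().__str__().replace("], [","\n").replace(", "," "))
for p in[(205,240),(247,150),(185,180)]:print(p,W[p[1],p[0]])
E
```

```text
[[-4 1 0 1 -2 -1 -1 -2 4 1 -1 0 3 1 0 1 0 -2 0 1 -1 -3 2 -1 -3 2 -1 -1 2 0 1 0 0 -2 1 0 1 -2 -1 8 12 5 -1 0 1 2
-3 -3 1 -1 1 -2 -2 0 0 0 -3 3 0 1 3 2 -2 0 1 2 1 0 2 -3 4 -2 -1 1 0 -1 -4 1 -3 0 -3 0 -2 4 1 8 10 1 -2 -2 1 -2
1 0 0 -1 0 3 -1 0 -1 1 -1 -1 -2 4 -1 -3 -2 3 -1 0 -2 0 0 -1 -3 2 2 -4 -1 1 -3 -4 1 2 0 -3 0 0 1 13 8 3 0 3 -2 0
-1 -4 1 2 -2 2 1014 0 -1 2 0 -3 1 -1 -2 -2 1 1 2 0 -3 0 1 3 -3 -1 -3 -1 0 1 -3 -1 1 -2 4 1 -2 144 143 11 -4 -2 -2 -2 -1 -4
1 2 -1 -1 -2 -1 1 -1 -1 0 1 1014 0 2 -3 -2 1 0 -2 2 -1 1 0 1 0 3 -2 1 0 -4 -2 -1 0 2 147 145 143 144 142 143 -2 1 1 3 3 -1
-1 1 -3 -2 0 -2 -2 -4 0 0 -2 -2 -1 -3 2 -2 -3 1 0 0 -4 -1 4 0 -4 -2 1014 0 0 0 142 146 145 2 -1 143 145 145 145 144 1 1 -3 -4 -1 1
1 1 6 0 1 -2 3 -3 -1 0 1 3 -1 0 3 0 3 -1 -1 -2 -3 -2 -3 -1 2 0 1 -1 0 0 -3 146 147 0 130 143 144 144 145 143 -2 -4 -1 -1 2 1
1 0 -2 0 -2 -2 0 -1 -4 -1 2 0 -2 -1 -3 -3 -2 3 -1 2 -1 -1 3 1 1 -2 3 3 0 -1 0 146 146 136 135 140 145 142 145 144 142 -1 1 -1 1 2
-1 -3 -2 2 1 -1 2 1 1 -2 -3 -1 2 4 -1 -1 -2 1 0 -3 4 1 0 -1 -4 0 -4 -2 132 134 134 144 145 146 132 143 143 145 139 138 128 0 0 -1 2 1
[... 5808 characters left out ...]
 2 2 3 0 2 -2 1 0 -3 -1 -1 5 1 1 -1 -1 3 0 6 -1 0 -1 0 3 1 -1 1 0 1 -1 1 1 1
-6 3 -3 1 1 0 2 2 2 -1 0 -2 3 1 2 0 -1 -4 0 -2 2 2 0 1 0 -2 1 -5 5 1 89 88 50 0 3 0 -1 -1 -3 -1 -1 1014 1 1 -1 -3
-1 -2 -2 0 0 1 -3 2 2 -2 -1 1 -1 1 -4 0 -2 0 -1 0 -1 0 -1 -2 0 0 0 0 0 92 85 88 85 -3 1 1 -1 -3 1 3 -1 -3 -1 0 -2 1
0 2 2 2 1 -3 0 1 -5 -1 0 1 -1 -1 -2 0 -2 1 -3 -3 -2 -2 1 4 0 0 1 87 95 96 88 88 87 72 -4 1 0 2 -1 -2 0 -1 1 0 2 -1
-3 1 -2 -2 -1 -2 -1 -1 -1 -5 0 1 -2 6 -1 -4 -2 0 -1 1 -1 -1 3 2 -1 -1 89 85 94 91 87 86 66 1 -3 3 -1 4 4 -3 0 -2 0 0 0 1]]
(205, 240) [461.0749135  200.71289046  52.34715204]
(247, 150) [658.60305294  94.13802973 145.36947417]
(185, 180) [620.73615711 264.46690125   8.15925906]
```

View pics/c.png

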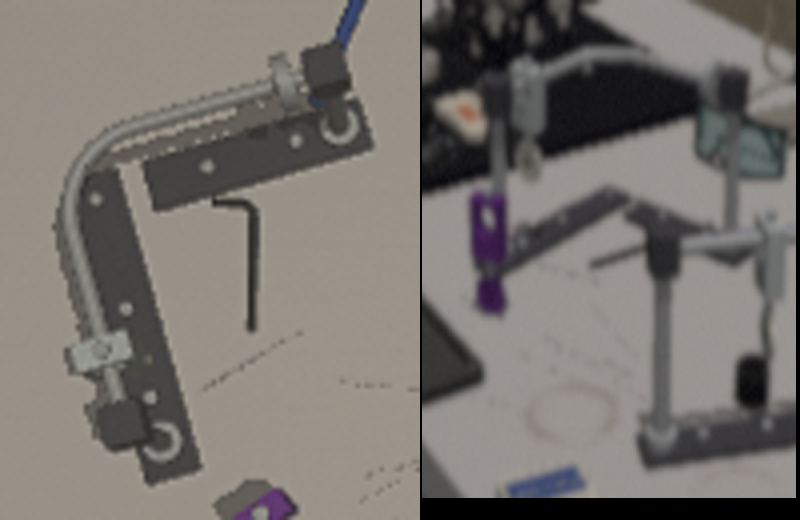

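The crop shows the carrier on the bent rod at (190,218), beside leg A's post, and the collar beside leg B's post at (236,150). The purple one is separate and not on this rod. Next I fit the stand.

```bash
cat >> h.py <<'E'
from cell import observe
def curve():
    s=np.linspace(-90,25,116);t=np.linspace(0,np.pi/2,80)
    return np.r_[np.c_[s,0*s+75],np.c_[25+50*np.sin(t),25+50*np.cos(t)],np.c_[0*s+75,np.linspace(25,-90,116)]]
def tw(p,X):
    c,s=np.cos(p[2]),np.sin(p[2]);return np.asarray(X)@np.array([[c,s],[-s,c]])+p[:2]
def inv(p,X):
    c,s=np.cos(p[2]),np.sin(p[2]);return (np.asarray(X)-p[:2])@np.array([[c,-s],[s,c]])
def go(target,yaw):
    "shift in tool axes and turn to reach world TCP target with tool x at yaw deg"
    o=observe();x,y,z,w=o["ee_rot"];from scipy.spatial.transform import Rotation as Ro
    R=Ro.from_quat(o["ee_rot"]).as_matrix();y0=np.degrees(np.arctan2(R[1,0],R[0,0]))
    return (R.T@(np.asarray(target)-o["position"])).round(1),round((y0-yaw+180)%360-180,1)
E
cat > fit.py <<'E'
from h import *
from scipy.spatial import cKDTree
from scipy.optimize import least_squares
W=world("top",np.load("pics/top0.npy"))[135:250,172:264].reshape(-1,3)
rod=W[(W[:,2]>127)&(W[:,2]<138.5)][:,:2];bl=W[(W[:,2]>141.5)&(W[:,2]<148)][:,:2]
T=cKDTree(curve())
def f(p):
    d=T.query(inv(p,rod))[0]
    b=inv(p,bl);B=[]
    for c in((-90,75),(75,-90)):
        m=b[np.abs(b-c).max(1)<22];B+=list(((m.mean(0)-c) if len(m) else np.array([20,20.]))*3)
    return np.r_[np.minimum(d,15),B]
best=min((least_squares(f,[575+a,185+b,np.radians(14)+c],loss="soft_l1",diff_step=1e-4) for a in(-15,0,15) for b in(-15,0,15) for c in(-.1,0.1)),key=lambda r:r.cost)
p=best.x;print(p,np.degrees(p[2]),best.cost,len(rod),np.median(T.query(inv(p,rod))[0]),f(p)[-4:]/3)
np.save("p.npy",p)
c=W[(W[:,2]>138.5)];l=inv(p,c[:,:2]);m=(np.abs(l[:,0]+35)<38)&(np.abs(l[:,1]-75)<22)&(l[:,0]>-75)
print("carrier",l[m].min(0),l[m].max(0),l[m].mean(0),tw(p,l[m].mean(0)))
m=(np.abs(l[:,0]-75)<22)&(l[:,1]<-50)&(l[:,1]>-75);print("collar",l[m].min(0),l[m].max(0))
q=tw(p,[l[(np.abs(l[:,0]+35)<38)&(np.abs(l[:,1]-75)<22)].mean(0)])[0]
print(go([q[0],q[1],200],np.degrees(p[2])+180))
E
python3 fit.py
```

```text
[5.70156097e+02 1.60059493e+02 2.93585422e-01] 16.821205591009743 1519.3118826970542 546 2.669111968652368 [1.44738294 0.22989112 1.52685207 1.78241527]
carrier [-54.32429083  59.73718157] [-28.09167479  91.67638187] [-45.83757715  75.76870459] [504.35338836 219.32148427]
collar [ 60.26092265 -68.87516743] [ 89.70728388 -59.04494158]
(array([-384.7, -256.1,   30.7]), np.float64(-38.9))
```

Request:
drive_tool(
  commands=[
    [0.8, [-48, -32, 0], -5],
    [0.8, [-96, -65, 0], -10],
    [0.8, [-144, -97, 0], -15],
    [0.8, [-192, -130, 0], -20],
    [0.8, [-240, -162, 0], -25],
    [0.8, [-288, -195, 10], -30],
    [0.8, [-336, -227, 20], -35],
    [0.8, [-381, -260, 30], -39],
  ],
  squeeze=25,
)

```text
time_s: 1.1
position: [500.4, 216.1, 200.8]
ee_rot: [-0.148, 0.989, -0.0, -0.0]
force: [1.0, -0.0, -0.0]
width: 0.802
grip_force: 0.0
```

Request:
drive_tool(
  commands=[
    [0.8, [0, 0, 15], 0],
    [0.8, [0, 0, 30], 0],
    [0.8, [0, 0, 45], 0],
    [0.8, [0, 0, 58], 0],
    [0.8, [0, 0, 70], 0],
    [0.8, [0, 0, 82], 0],
    [0.8, [0, 0, 95], 0],
    [0.8, [0, 0, 95], 0],
  ],
)

```text
time_s: 2.1
position: [498.7, 217.4, 104.9]
ee_rot: [-0.147, 0.989, -0.001, -0.001]
force: [0.5, 0.2, 0.2]
width: 0.803
grip_force: 0.0
```

Run:
```python
from h import *
from cell import snapshot
p=np.load("p.npy");o=observe();print(o["position"],inv(p,o["position"][:2]),o["force"])
i,_=snapshot("side");cv2.imwrite("pics/s1.png",cv2.resize(i[110:260,180:350],None,fx=4,fy=4,interpolation=2))
```

```text
[498.74124734 217.44275559 104.88160966] [-51.75326641  75.59443763] [0.52330835 0.18187742 0.15021132]
```

View pics/s1.png

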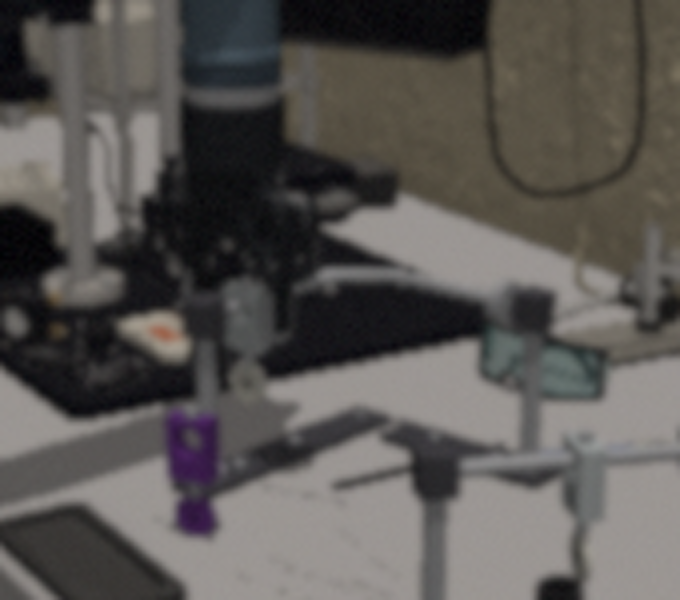

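The open fingers stand either side of the carrier at crop (250,315), clear of the post block. I'll close now and lift slightly so the hole is roughly centred on the rod.

Request:
drive_tool(
  commands=[
    [0.2, [0, 0, 0], 0],
    [0.2, [0, 0, 0], 0],
    [0.2, [0, 0, 0], 0],
    [0.2, [0, 0, 0], 0],
    [0.2, [0, 0, 0], 0],
    [0.2, [0, 0, 0], 0],
    [0.2, [0, 0, -2], 0],
    [0.2, [0, 0, -4], 0],
  ],
  squeeze=30,
)

```text
time_s: 3.15
position: [498.5, 217.8, 109.3]
ee_rot: [-0.147, 0.989, -0.0, -0.001]
force: [-0.5, 1.1, -1.3]
width: 0.371
grip_force: 31.8
```

Run:
```python
from h import *
p=np.load("p.npy");o=observe();print(o["position"],inv(p,o["position"][:2]),o["force"],o["wrist_torque"],o["width"],o["grip_force"])
# path: carrier at arclength s; grip point offset 5 back along carrier axis
def pose(s):
    if s<25: c=np.array([s,75.]);th=0
    elif s<25+25*np.pi: th=(s-25)/50;c=np.array([25+50*np.sin(th),25+50*np.cos(th)])
    else: th=np.pi/2;c=np.array([75,25-(s-25-25*np.pi)])
    return c-5*np.array([np.cos(th),-np.sin(th)]),th
P=[-46.3+5*0]
for s0,s1 in((-46.3,20),(20,62),(62,104),(104,150.)):
    c0,t0=pose(s0)
    for k in range(1,9):
        c,t=pose(s0+(s1-s0)*k/8);d=c-c0
        # tool x = -leg dir at t0; tool z down => tool y = z x x
        ex=-np.array([np.cos(t0),-np.sin(t0)]);ey=np.array([ex[1],-ex[0]])
        print([round(float(d@ex)),round(float(d@ey)),round(float(np.degrees(t-t0)))],end=" ")
    print(c,np.degrees(t))
```

```text
[498.45161052 217.81301389 109.2553    ] [-51.92336277  76.03267036] [-0.51596917  1.10282536 -1.28335559] [ 0.00592749  0.01123379 -0.01060576] 0.37083610170085224 31.793423742055893
[-8, 0, 0] [-17, 0, 0] [-25, 0, 0] [-33, 0, 0] [-41, 0, 0] [-50, 0, 0] [-58, 0, 0] [-66, 0, 0] [15. 75.] 0.0
[-5, 0, 0] [-11, 0, 6] [-16, 0, 12] [-21, -1, 18] [-26, -2, 24] [-31, -4, 30] [-36, -7, 36] [-40, -10, 42] [55.02205279 65.29486749] 42.398876839680916
[-5, 0, 6] [-11, 0, 12] [-16, -1, 18] [-21, -2, 24] [-26, -4, 30] [-30, -7, 36] [-35, -10, 42] [-39, -13, 48] [75.         29.53981634] 90.0
[-6, 0, 0] [-12, 0, 0] [-17, 0, 0] [-23, 0, 0] [-29, 0, 0] [-34, 0, 0] [-40, 0, 0] [-46, 0, 0] [ 75.         -16.46018366] 90.0
```

Request:
drive_tool(
  commands=[
    [0.2, [-8, 0, 0], 0],
    [0.2, [-17, 0, 0], 0],
    [0.2, [-25, 0, 0], 0],
    [0.2, [-33, 0, 0], 0],
    [0.2, [-41, 0, 0], 0],
    [0.2, [-50, 0, 0], 0],
    [0.2, [-58, 0, 0], 0],
    [0.2, [-66, 0, 0], 0],
  ],
)

```text
time_s: 4.15
position: [563.4, 237.3, 110.2]
ee_rot: [-0.147, 0.989, -0.0, -0.0]
force: [-0.4, 0.0, -1.2]
width: 0.369
grip_force: 31.8
```

```bash
cat > st.py <<'E'
from h import *
p=np.load("p.npy");o=observe();print(o["position"],inv(p,o["position"][:2]),o["force"],o["wrist_torque"],o["width"],o["grip_force"])
z=(180-p[2]*180/np.pi*-1);print(go([0,0,0],z)[1])
E
python3 st.py
```

```text
[563.39622501 237.32554873 110.24195301] [15.88908749 75.91624388] [-0.35825482  0.01599126 -1.24621325] [0.01404968 0.02196139 0.01548946] 0.3691191954090001 31.781082898378372
0.1
```

Request:
drive_tool(
  commands=[
    [0.2, [-5, 0, 0], 0],
    [0.2, [-10, -1, 0], 6],
    [0.2, [-15, -1, 0], 12],
    [0.2, [-20, -2, 0], 18],
    [0.2, [-25, -3, 0], 24],
    [0.2, [-30, -5, 0], 30],
    [0.2, [-35, -8, 0], 36],
    [0.2, [-39, -11, 0], 42],
  ],
)

```text
time_s: 5.15
position: [603.5, 238.1, 110.2]
ee_rot: [0.219, 0.976, -0.0, -0.0]
force: [-0.8, -0.6, -0.7]
width: 0.37
grip_force: 31.7
```

```bash
python3 st.py
```

```text
[603.53730412 238.13467876 110.1988111 ] [54.54677953 65.07448337] [-0.80118547 -0.56585218 -0.6812198 ] [-0.00224712  0.0079751  -0.07208256] 0.3701952989618563 31.688319146633148
-42.1
```

Request:
drive_tool(
  commands=[
    [0.2, [-6, 0, 0], 6],
    [0.2, [-11, 0, 0], 12],
    [0.2, [-16, -1, 0], 18],
    [0.2, [-21, -2, 0], 24],
    [0.2, [-26, -4, 0], 30],
    [0.2, [-31, -7, 0], 36],
    [0.2, [-35, -10, 0], 42],
    [0.2, [-39, -13, 0], 48],
  ],
)

```text
time_s: 6.15
position: [633.1, 209.9, 110.1]
ee_rot: [0.597, 0.802, -0.0, -0.0]
force: [0.7, -0.5, -1.9]
width: 0.365
grip_force: 31.7
```

```bash
python3 st.py
```

```text
[633.13068022 209.87998743 110.127628  ] [74.69741324 29.46482945] [ 0.65379574 -0.50833642 -1.88439728] [0.03396989 0.00512068 0.03952362] 0.36451842396255973 31.678712368011475
-90.1
```

Request:
drive_tool(
  commands=[
    [0.2, [-9, 0, 0], 0],
    [0.2, [-18, 0, 0], 0],
    [0.2, [-27, 0, 0], 0],
    [0.2, [-36, 0, 0], 0],
    [0.2, [-45, 0, 0], 0],
    [0.2, [-54, 0, 0], 0],
    [0.2, [-62, 0, 0], 0],
    [0.2, [-67, 0, 0], 0],
  ],
)

```text
time_s: 7.15
position: [652.9, 144.7, 110.3]
ee_rot: [0.596, 0.803, -0.0, 0.0]
force: [0.9, -0.7, -2.3]
width: 0.368
grip_force: 31.7
```

```bash
python3 st.py;  python3 - <<'E'
from h import *
from cell import snapshot
i,_=snapshot("side");cv2.imwrite("pics/s2.png",cv2.resize(i[140:240,230:370],None,fx=5,fy=5,interpolation=2))
E
```

```text
[652.89418441 144.72075113 110.28932224] [ 74.75910918 -38.62568653] [ 0.85332895 -0.73030752 -2.33101964] [-0.04838466  0.03577395 -0.0452347 ] 0.36786547373192535 31.688148379325867
-90.0
```

View pics/s2.png

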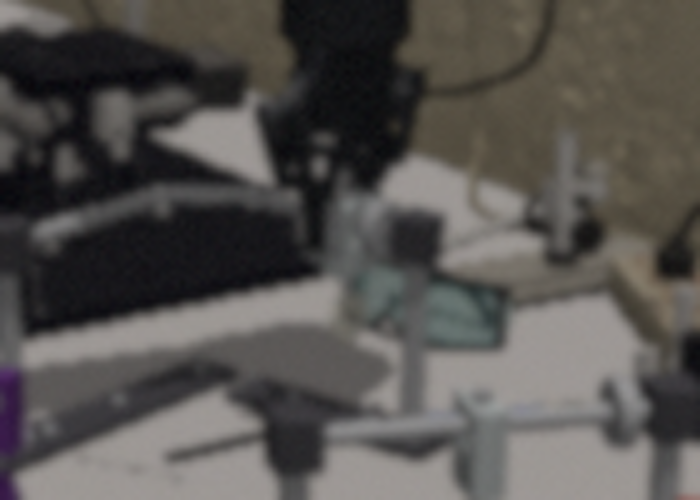

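The carrier (crop (350,235)) is held a few mm short of the collar (crop (385,240)). I'll lower it almost to hanging height and creep into contact.

Request:
drive_tool(
  commands=[
    [0.2, [-1, 0, 2], 0],
    [0.2, [-2, 0, 4], 0],
    [0.2, [-3, 0, 4], 0],
    [0.2, [-4, 0, 4], 0],
    [0.2, [-5, 0, 4], 0],
    [0.2, [-6, 0, 4], 0],
    [0.2, [-7, 0, 4], 0],
    [0.2, [-8, 0, 4], 0],
  ],
)

```text
time_s: 8.2
position: [656.7, 140.6, 107.4]
ee_rot: [0.595, 0.804, 0.002, 0.001]
force: [1.9, 4.6, 5.7]
width: 0.364
grip_force: 32.5
```

```bash
python3 st.py
```

```text
[656.6705654  140.59134266 107.40663543] [ 77.17891475 -43.67123989] [1.90971258 4.61705806 5.68167109] [ 0.93018613 -0.48351894  0.06115963] 0.36421907611050347 32.477747574448586
-89.8
```

Request:
drive_tool(
  commands=[
    [0.2, [0, 0, -2], 0],
    [0.2, [0, 0, -2], 0],
    [0.2, [-1, 0, -2], 0],
    [0.2, [-2, 0, -2], 0],
    [0.2, [-3, 0, -2], 0],
    [0.2, [-4, 0, -2], 0],
    [0.2, [-4, 0, -2], 0],
    [0.2, [-4, 0, -2], 0],
  ],
)

```text
time_s: 9.2
position: [655.6, 137.9, 108.4]
ee_rot: [0.595, 0.804, 0.001, -0.002]
force: [0.8, 6.9, 4.7]
width: 0.369
grip_force: 32.4
```

```bash
python3 st.py
python3 - <<'E'
from h import *
from cell import snapshot
i,_=snapshot("side");j,d=snapshot("top")
a=cv2.resize(i[165:215,280:340],(480,400),interpolation=2);b=cv2.resize(j[125:175,215:255],(320,400),interpolation=2)
cv2.imwrite("pics/s3.png",np.hstack([a,b]))
E
```

```text
[655.63448529 137.92724731 108.424443  ] [ 75.41621383 -45.92151798] [0.80046034 6.92208232 4.73582845] [ 1.30529055 -0.30195888 -0.00421077] 0.3686095579036181 32.36220873892307
-89.8
```

View pics/s3.png

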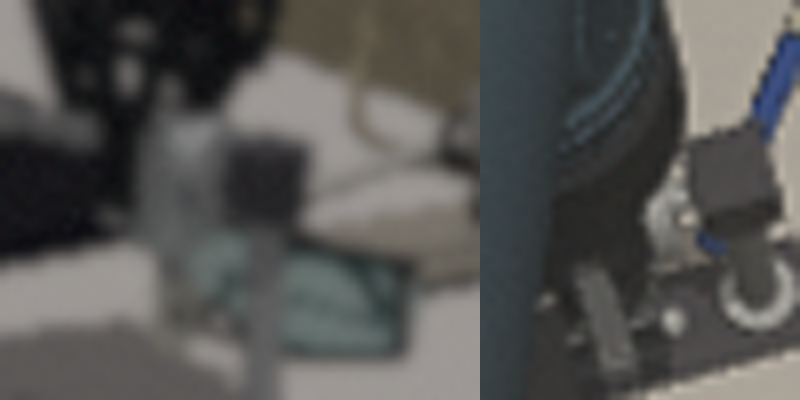

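Request:
drive_tool(
  commands=[
    [0.2, [-1, 0, 0], 0],
    [0.2, [-2, 0, 0], 0],
    [0.2, [-3, 0, 0], 0],
    [0.2, [-4, 0, 0], 0],
    [0.2, [-4, 0, 0], 0],
    [0.2, [-4, 0, 0], 0],
    [0.2, [-4, 0, 0], 0],
    [0.2, [-4, 0, 0], 0],
  ],
)

```text
time_s: 10.3
position: [655.6, 138.0, 108.5]
ee_rot: [0.594, 0.805, 0.002, -0.004]
force: [-1.7, 10.9, 6.3]
width: 0.367
grip_force: 32.6
```

```bash
python3 st.py
```

```text
[655.5663913  137.99506307 108.4588492 ] [ 75.37065835 -45.83689844] [-1.71784313 10.89296375  6.34311621] [ 2.0134645   0.14940836 -0.02390859] 0.36674098699031493 32.59025685489178
-89.7
```

Request:
drive_tool(
  commands=[
    [0.2, [2, 0, 0], 0],
    [0.2, [4, 0, 1], 0],
    [0.2, [6, 0, 2], 0],
    [0.2, [6, 0, 2], 0],
    [0.4, [6, 0, 2], 0],
    [0.5, [6, 0, 2], 0],
    [0.6, [6, 0, 2], 0],
    [0.8, [6, 0, 2], 0],
  ],
)

```text
time_s: 11.3
position: [654.6, 134.7, 105.2]
ee_rot: [0.596, 0.803, -0.001, -0.001]
force: [0.2, -0.7, -0.5]
width: 0.788
grip_force: 0.0
```

```bash
python3 st.py
```

```text
[654.5778713  134.66667199 105.24721503] [ 73.46124462 -48.73681191] [ 0.19232593 -0.67631232 -0.53142398] [ 0.00269903  0.03005438 -0.0082832 ] 0.7878849957154165 0.0
-90.0
```

Request:
drive_tool(
  commands=[
    [0.8, [0, 0, -12], 0],
    [0.8, [0, 0, -30], 0],
    [0.8, [0, 0, -60], 0],
    [0.8, [0, 0, -100], 0],
    [0.8, [50, 0, -130], 0],
    [0.8, [100, 0, -130], 0],
    [0.8, [150, 0, -130], 0],
    [0.8, [200, 0, -130], 0],
  ],
)

```text
time_s: 12.3
position: [597.5, 328.9, 238.7]
ee_rot: [0.596, 0.803, 0.001, 0.0]
force: [1.6, 0.1, -0.2]
width: 0.799
grip_force: 0.0
```

```bash
python3 st.py
python3 - <<'E'
from h import *
from cell import snapshot
i,e=snapshot("side");j,d=snapshot("top")
a=cv2.resize(i[165:215,280:340],(480,400),interpolation=2);b=cv2.resize(j[130:180,210:250],(320,400),interpolation=2)
cv2.imwrite("pics/s4.png",np.hstack([a,b]))
p=np.load("p.npy");W=world("top",d)[130:180,205:264].reshape(-1,3);W=W[(W[:,2]>137)&(W[:,2]<150)]
l=inv(p,W[:,:2]);o=np.argsort(l[:,1]);print(np.c_[l,W[:,2]][o][::3].round(1).tolist())
E
```

```text
[597.52726721 328.93620056 238.66252094] [ 75.07059451 153.73005241] [ 1.58771899  0.0974641  -0.20440964] [ 0.01215325 -0.03291767 -0.00093463] 0.7991893915888705 0.0
-89.9
[[75.8, -100.9, 141.0], [72.4, -100.1, 144.4], [88.0, -99.8, 142.6], [85.3, -99.1, 143.7], [83.2, -98.5, 143.2], [81.4, -97.8, 141.9], [78.2, -97.1, 144.7], [76.2, -96.4, 143.7], [74.3, -95.8, 142.5], [71.6, -95.1, 143.9], [69.4, -94.4, 143.7], [67.2, -93.8, 143.3], [65.4, -93.1, 141.8], [88.0, -92.6, 141.8], [85.2, -91.9, 143.1], [81.8, -91.1, 146.4], [80.2, -90.5, 144.6], [78.0, -89.9, 144.3], [75.2, -89.2, 145.8], [73.8, -88.6, 143.0], [71.1, -87.9, 144.4], [68.5, -87.2, 145.4], [67.0, -86.6, 143.0], [65.1, -85.9, 142.0], [87.1, -85.3, 143.3], [84.9, -84.6, 143.0], [82.2, -84.0, 144.5], [80.7, -83.3, 142.1], [70.2, -82.8, 144.3], [68.8, -82.2, 141.6], [65.7, -81.5, 144.0], [87.9, -80.9, 145.0], [79.2, -80.5, 141.6], [76.3, -79.8, 143.4], [74.3, -79.1, 142.8], [72.0, -78.5, 142.6], [69.6, -77.8, 143.2], [67.0, -77.2, 144.3], [87.1, -68.7, 143.5], [76.7, -68.2, 145.4], [74.3, -67.6, 145.7], [92.3, -67.1, 137.2],
[... 332 characters left out ...]
77.3, -58.8, 144.7], [75.7, -58.2, 142.7], [65.8, -57.8, 143.1], [57.9, -57.2, 137.0], [78.9, -56.6, 141.9], [68.5, -56.2, 143.6], [60.3, -55.7, 138.8], [81.4, -55.1, 143.1], [79.4, -54.4, 142.3], [62.7, -54.2, 140.5], [84.7, -53.6, 142.1], [82.1, -52.9, 142.9], [80.0, -52.3, 142.5], [69.9, -51.9, 143.4], [61.6, -51.4, 139.0], [82.9, -50.7, 142.5], [66.7, -50.5, 139.3], [69.8, -49.7, 145.6], [61.8, -49.2, 140.3], [82.3, -48.6, 146.2], [67.4, -48.3, 139.1], [64.3, -47.7, 141.6], [85.6, -47.1, 145.0], [77.1, -46.6, 141.4], [67.6, -46.1, 140.5], [58.6, -45.7, 138.3], [79.4, -45.1, 143.2], [70.6, -44.6, 140.5], [68.5, -43.9, 139.8], [66.3, -43.3, 139.5], [75.6, -22.0, 138.3], [75.0, 8.9, 138.4]]
```

View pics/s4.png

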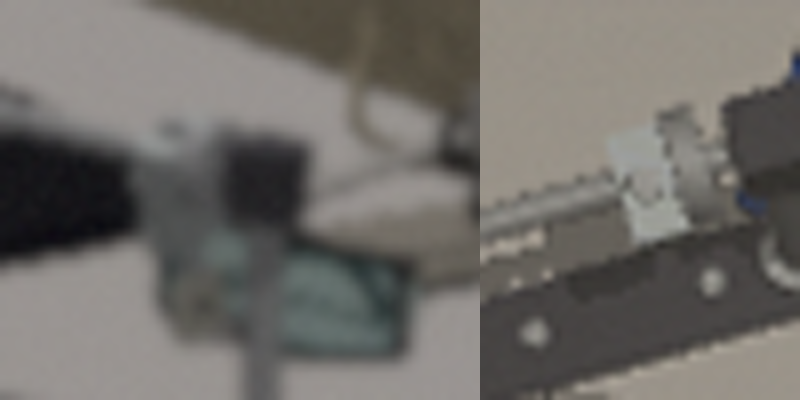

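The carrier (right crop (645,185)) sits directly against the collar (690,165), with its back edge at y≈-44 and its front edge at ≈-60. The top looks slightly rolled, so I'll let it settle a second and check once more.

Request:
drive_tool(
  commands=[
    [0.8, [0, 0, 0], 0],
    [0.8, [0, 0, 0], 0],
    [0.8, [0, 0, 0], 0],
    [0.8, [0, 0, 0], 0],
    [0.8, [0, 0, 0], 0],
    [0.8, [0, 0, 0], 0],
    [0.8, [0, 0, 0], 0],
    [0.8, [0, 0, 0], 0],
  ],
)

```text
time_s: 13.4
position: [597.4, 327.4, 236.2]
ee_rot: [0.595, 0.803, -0.0, -0.0]
force: [0.8, 0.2, 0.1]
width: 0.8
grip_force: 0.0
```

Run:
```python
from h import *
from cell import snapshot
p=np.load("p.npy");d0=np.load("pics/top0.npy");D=np.median([snapshot("top")[1] for _ in range(5)],0)
for n,d,c,ax in(("start",d0,(-46,75),1),("now",D,(75,-52),0)):
    W=world("top",d).reshape(-1,3);l=inv(p,W[:,:2])-c;m=(np.abs(l[:,1-ax])<7)&(np.abs(l[:,ax])<16)&(np.abs(l[:,ax])>4.5)&(np.abs(W[:,2]-142)<8)
    print(n,m.sum(),"slopes xy, z",np.linalg.lstsq(np.c_[l[m],np.ones(m.sum())],W[m,2],rcond=None)[0])
l=inv(p,(w:=world("top",D).reshape(-1,3))[:,:2]);m=(w[:,2]>137)&(w[:,2]<150)&(np.abs(l[:,0]-75)<17)&(np.abs(l[:,0]-75)>7)&(l[:,1]>-60)&(l[:,1]<-20);print(l[m].max(0),m.sum())
```

```text
start 64 slopes xy, z [-1.13465585e-02  3.15146934e-03  1.41088470e+02]
now 58 slopes xy, z [1.73344473e-01 7.52117288e-02 1.42307133e+02]
[ 91.54901046 -43.24050033] 54
```

```bash
cat > sw.py <<'E'
from h import *
from cell import snapshot
p=np.load("p.npy")
for k in range(14):
    W=world("top",snapshot("top")[1]).reshape(-1,3);l=inv(p,W[:,:2])-(75,-52);m=(np.abs(l[:,1])<7)&(np.abs(l[:,0])<16)&(np.abs(l[:,0])>4.5)&(np.abs(W[:,2]-142)<8)
    print(m.sum(),np.linalg.lstsq(np.c_[l[m],np.ones(m.sum())],W[m,2],rcond=None)[0].round(2),end="; ")
E
python3 sw.py
```

```text
56 [ 1.8000e-01 -2.0000e-02  1.4183e+02]; 57 [ 1.9000e-01 -1.0000e-02  1.4225e+02]; 55 [2.1000e-01 6.0000e-02 1.4287e+02]; 58 [1.6000e-01 3.0000e-02 1.4222e+02]; 55 [1.6000e-01 2.0000e-02 1.4201e+02]; 55 [2.3000e-01 5.0000e-02 1.4223e+02]; 55 [1.7000e-01 1.0000e-02 1.4235e+02]; 56 [1.8000e-01 2.0000e-02 1.4214e+02]; 58 [ 1.7000e-01 -7.0000e-02  1.4203e+02]; 58 [2.1000e-01 1.0000e-02 1.4199e+02]; 57 [  0.24   0.17 142.07]; 57 [ 2.0000e-01 -2.0000e-02  1.4228e+02]; 54 [2.2000e-01 8.0000e-02 1.4231e+02]; 55 [1.7000e-01 1.3000e-01 1.4198e+02];
```

The carrier touches the collar but hangs rolled about 10°, caught by friction because it came off the grip slightly off-centre. There's plenty of time, so I'll re-grip it square and centred on the rod and release it without preload.

Run:
```python
from h import *
p=np.load("p.npy");q=tw(p,[75.2,-46]);print(q,go([*q,160],np.degrees(p[2])+90))
```

```text
[655.45023432 137.78955407] (array([-198.2,    0.4,   76.3]), np.float64(0.1))
```

Request:
drive_tool(
  commands=[
    [0.8, [-40, 0, 0], 0],
    [0.8, [-80, 0, 0], 0],
    [0.8, [-120, 0, 0], 0],
    [0.8, [-160, 0, 0], 0],
    [0.8, [-185, 0, 10], 0],
    [0.8, [-198, 0, 30], 0],
    [0.8, [-198, 0, 55], 0],
    [0.8, [-198, 0, 76], 0],
  ],
)

```text
time_s: 15.35
position: [654.0, 139.1, 157.9]
ee_rot: [0.595, 0.804, -0.001, -0.001]
force: [-0.3, 0.2, -0.1]
width: 0.801
grip_force: 0.0
```

Request:
drive_tool(
  commands=[
    [0.8, [0, 0, 0], 0],
    [0.8, [0, 0, 8], 0],
    [0.8, [0, 0, 16], 0],
    [0.8, [0, 0, 24], 0],
    [0.8, [0, 0, 32], 0],
    [0.8, [0, 0, 40], 0],
    [0.8, [0, 0, 48], 0],
    [0.8, [0, 0, 54], 0],
  ],
)

```text
time_s: 16.35
position: [654.8, 137.9, 105.5]
ee_rot: [0.596, 0.803, -0.0, -0.0]
force: [-0.4, -0.3, -0.2]
width: 0.802
grip_force: 0.0
```

```bash
python3 st.py
```

```text
[654.79182824 137.86466255 105.52405295] [ 74.59150085 -45.73757167] [-0.40718249 -0.25662805 -0.20109249] [-0.00473047  0.00228859  0.00382866] 0.8023216536048551 0.0
-89.9
```

Request:
drive_tool(
  commands=[
    [0.5, [0, 0, 0], 0],
    [0.45, [0, 0, 0], 0],
    [0.4, [0, 0, 0], 0],
    [0.3, [0, 0, 0], 0],
    [0.3, [0, 0, 0], 0],
    [0.3, [0, 0, 0], 0],
    [0.3, [0, 0, 0], 0],
    [0.3, [0, 0, 0], 0],
  ],
  squeeze=20,
)

```text
time_s: 17.35
position: [655.8, 138.1, 106.9]
ee_rot: [0.596, 0.803, 0.001, 0.001]
force: [2.4, 0.7, 2.0]
width: 0.371
grip_force: 23.0
```

```bash
python3 st.py; python3 sw.py
```

```text
[655.77125518 138.07864079 106.86566929] [ 75.59094284 -45.81618155] [2.39893348 0.70192631 1.9991135 ] [ 0.15472191 -0.48138107 -0.01552363] 0.3708574418001521 22.95884502120316
-89.9
0 [0. 0. 0.]; 0 [0. 0. 0.]; 0 [0. 0. 0.]; 0 [0. 0. 0.]; 0 [0. 0. 0.]; 0 [0. 0. 0.]; 0 [0. 0. 0.]; 0 [0. 0. 0.]; 0 [0. 0. 0.]; 0 [0. 0. 0.]; 0 [0. 0. 0.]; 0 [0. 0. 0.]; 0 [0. 0. 0.]; 0 [0. 0. 0.];
```

Residual force pushes the tool to +x of the stand, so the rod lies a few mm to +x of my estimate. I'll lift, shift and lower.

Request:
drive_tool(
  commands=[
    [0.3, [0, 0, -2], 0],
    [0.3, [0, 1, -4], 0],
    [0.3, [0, 2, -4], 0],
    [0.3, [0, 3, -4], 0],
    [0.3, [0, 3, -4], 0],
    [0.3, [0, 3, -3], 0],
    [0.3, [0, 3, -2], 0],
    [0.3, [0, 3, -1], 0],
  ],
)

```text
time_s: 19.05
position: [657.7, 138.8, 107.1]
ee_rot: [0.596, 0.803, -0.0, -0.0]
force: [0.1, 0.6, -1.9]
width: 0.369
grip_force: 22.7
```

```bash
python3 st.py
```

```text
[657.7461631  138.75237939 107.11778006] [ 77.67631989 -45.74278145] [ 0.14676625  0.60766049 -1.9054654 ] [0.06501328 0.01495095 0.02192288] 0.3694335402001116 22.733507092343643
-89.9
```

Request:
drive_tool(
  commands=[
    [0.3, [-1, 0, 0], 0],
    [0.3, [-2, 0, 0], 0],
    [0.3, [-3, 0, 0], 0],
    [0.3, [-2, 0, 0], 0],
    [0.3, [-1, 0, 0], 0],
    [0.3, [-1, 0, 1], 0],
    [0.3, [-1, 0, 2], 0],
    [0.3, [-1, 0, 2], 0],
  ],
)

```text
time_s: 20.05
position: [658.5, 138.8, 105.8]
ee_rot: [0.595, 0.803, 0.001, -0.0]
force: [-3.4, 3.6, 0.2]
width: 0.374
grip_force: 22.9
```

```bash
python3 st.py
```

```text
[658.46484587 138.81451881 105.81654947] [ 78.38223427 -45.89127763] [-3.38594613  3.63603253  0.18050343] [ 0.85921108  0.45944426 -0.1214508 ] 0.373636969658745 22.943623677128926
-89.9
```

Request:
drive_tool(
  commands=[
    [0.3, [0, 0, -1], 0],
    [0.3, [0, -1, -1], 0],
    [0.3, [0, -1, 0], 0],
    [0.3, [0, -1, 0], 0],
    [0.38, [0, -1, 0], 0],
    [0.42, [0, -1, 0], 0],
    [0.5, [0, -1, 0], 0],
    [0.7, [0, -1, 0], 0],
  ],
)

```text
time_s: 21.05
position: [657.5, 136.3, 105.4]
ee_rot: [0.596, 0.803, -0.0, 0.001]
force: [-0.1, -0.3, 0.1]
width: 0.693
grip_force: 0.0
```

Request:
drive_tool(
  commands=[
    [0.8, [0, 0, 0], 0],
    [0.8, [0, 0, -12], 0],
    [0.8, [0, 0, -30], 0],
    [0.8, [0, 0, -60], 0],
    [0.8, [0, 0, -100], 0],
    [0.8, [60, 0, -130], 0],
    [0.8, [120, 0, -130], 0],
    [0.8, [180, 0, -130], 0],
  ],
)

```text
time_s: 22.05
position: [605.5, 311.6, 238.6]
ee_rot: [0.596, 0.803, 0.002, 0.001]
force: [0.4, 0.2, -1.1]
width: 0.8
grip_force: 0.0
```

```bash
sed -i 's/range(14)/range(8)/' sw.py; python3 sw.py
python3 - <<'E'
from h import *
from cell import snapshot
i,e=snapshot("side");j,d=snapshot("top");o=observe();print(o["time_s"],o["position"],o["force"])
a=cv2.resize(i[165:215,280:340],(480,400),interpolation=2);b=cv2.resize(j[130:180,210:250],(320,400),interpolation=2)
cv2.imwrite("pics/s5.png",np.hstack([a,b]))
p=np.load("p.npy")
l=inv(p,(w:=world("top",d).reshape(-1,3))[:,:2]);m=(w[:,2]>137)&(w[:,2]<150)&(np.abs(l[:,0]-75)<17)&(np.abs(l[:,0]-75)>7)&(l[:,1]>-60)&(l[:,1]<-20);print(l[m].max(0),l[m].min(0))
E
```

```text
64 [9.0000e-02 0.0000e+00 1.4066e+02]; 60 [ 6.0000e-02 -4.0000e-02  1.4075e+02]; 59 [2.0000e-02 1.0000e-02 1.4106e+02]; 58 [ 2.0000e-02 -5.0000e-02  1.4038e+02]; 59 [4.000e-02 1.100e-01 1.406e+02]; 62 [ 6.000e-02 -9.000e-02  1.409e+02]; 59 [7.0000e-02 1.0000e-02 1.4114e+02]; 59 [ 1.0000e-02 -1.0000e-02  1.4052e+02]; 22.55 [605.95951933 307.33395681 235.7549419 ] [-0.88819373 -0.50122067 -0.59677807]
[ 91.59019009 -43.28650047] [ 59.90767382 -59.91999536]
```

View pics/s5.png

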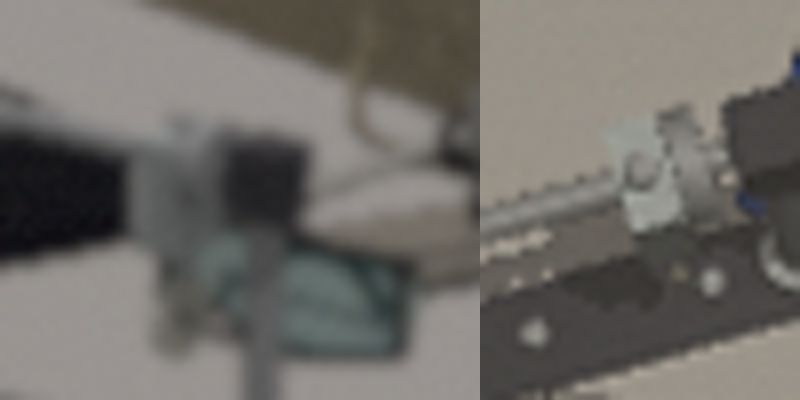

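The carrier (right crop (645,175)) now hangs plumb, tilted under 3° with its top at 141 mm, and is flush against the collar (690,160). The gripper is clear, so I'm handing in.

```bash
python3 -c "
from cell import *
print(close_job())"
```

```text
the job is handed in; nothing more can be done
None
```

The carrier on the bent rod now hangs freely and upright against the stop collar, the straight-rod carrier was left alone, and the job was handed in at about 22.6 s.

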